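Click the vacuum pump's belt tensioner up to its mark

TASK

Take the flat adjusting spoon from the tool rack, reach through the slot in the vacuum pump's cover and click the toothed star wheel underneath round clockwise (the way the arrow points), tooth by tooth, until the dial's pointer rests on the long mark; do not go a click past it. Feel your way in and push gently: the spoon must never bear on the pump or its wheel with more than 25 N. Then stand the spoon fully home in the rack hole it came from, leaving everything else where it is.

Things in the scene. Friction and masses are not known exactly. Their poses are not given: they have to be found in the camera images.
- spoon: Adjusting spoon: flat steel blade 4 mm thick (x), 9 mm wide (y), 50 mm long, under a black flat-sided block handle; 110 mm in all, 0.12 kg. Origin at the centre of the blade's tip, z up to the handle. It stands blade down in one of the rack's three holes, handle resting on the rack's top, tip 6 mm above the table. The other two tools there have round handles.
- spoon_handle (a point): Centre of the spoon's block handle, 80 mm above the tip. Handle 20 mm (spoon's x) by 26 mm (y) by 60 mm tall. Gripped across the 20 mm, fingers closing along the spoon's x, it does not tip when the blade is pushed along that x.
- spoon_tip (a point): Centre of the spoon blade's tip: the spoon's origin.
- rack: Grey plastic block, 60 mm (x) by 190 mm (y) by 56 mm tall, fixed; origin under its centre. Three upright holes 9 mm (x) by 15 mm (y), 53 mm deep, at y = -60, 0 and +60 mm, each with one tool standing in it, axes as the rack's. The spoon may go back either way round.
- pump: Benchtop vacuum pump, white, black front panel facing its -x, 220 mm (x) by 260 mm (y) by 130 mm tall, fixed; origin under its centre. Its flat aluminium cover (6 mm thick, top at 130 mm) has a round dial and, in front of it, the access slot, centred at x = -60, y = 0 mm. The spoon must not press on any of it, wheel included, with more than 25 N.
- dial (a point): Centre of the dial and axle of the star wheel, at the height of the cover's top; axes as the pump's, 40 mm to +x of the slot's centre. White dial with black pointer under a clear window, 56 mm across, 10 mm high. The pointer turns with the wheel. Long mark: where it must point (about the pump's +x); short marks are one tooth apart.
- slot (a point): Centre of the slot, at the cover's top; axes as the pump's. 18 mm wide (x), 36 mm long (y): the blade, its thickness along y, can travel 16 mm either way in y. The wheel lies flat below: upper face 12 mm under the cover's top, teeth 10 mm thick, reaching 30 to 49.5 mm from the axle; free below to 42 mm. An arrow on the cover points to +y, the way to push.
- slot_start (a point): Point on the cover's top 9 mm to -y of the slot's centre: about where the blade goes down. At rest one tooth gap, 6.7 mm wide (blade 4 mm), lies with its middle anywhere from 2 to 15 mm to -y of the slot's centre, unmeasured: feel for it. It is the same after every click. A tip stopped 12 mm below the cover's top is on a tooth; 18 to 24 mm is in the gap.
- star_wheel (a joint): Turn of wheel and pointer, rad, growing clockwise from above (teeth under the slot go to +y); 0 = long mark. 12 teeth, round noses 15 mm wide, a spring detent each, 0.524 rad (21 mm) apart; starts 2 to 4 short. Leaving a detent takes 5 to 9 N; pushed 11 mm it springs on. One tooth a stroke; lift the tip to 9 mm or less below the cover's top to go back, or it turns back.
- nut_driver: Bystander in the rack: round black handle 28 mm across, 105 mm tall. Origin at its lower end.
- pick: Bystander in the rack: thin round steel handle 12 mm across on a 24 mm collar, 101 mm tall. Origin at its lower end.
- bottle: Bystander: amber glass bottle, 72 mm across, 150 mm tall. Origin under its centre.
- beaker: Bystander: glass beaker, 68 mm across, 85 mm tall. Origin under its centre.
- wrench: Bystander: steel wrench lying on the table. Origin under its centre.
- cork_ring: Bystander: cork flask ring, 90 mm across, 25 mm tall. Origin under its centre.
- clamp_ring: Bystander: steel ring, 40 mm across, 10 mm tall, lying on the pump's cover near its far left corner. Origin under its centre.
- jar: Bystander: white plastic jar, 60 mm across, 70 mm tall. Origin under its centre.
Mind the look-alikes: they are no part of the job. Leave any orange look-alike of the spoon alone. What is shaped like the rack but pink is not meant.

How it is judged:
By the outcome, as a careful person would: the job done as asked, in the order asked, and still so for the second after the job is handed in, with the robot touching nothing.
It also fails if it takes over 72 s, if anything falls off the work surface, if the arm or the gripper's body presses on something with over 40 N, if the wrist force passes 120 N, or if a joint passes its speed limit or range.

ROBOT

A 7-joint arm with a two-finger parallel gripper is mounted at the origin on the work surface. World frame = base frame: x ahead of the robot, y to its left, z up, the work surface at z = 0. Lengths are in m, angles in rad, forces in N, time in s.
With the tool pointing down it reaches from about 0.4 to 0.85 m from the base axis. Payload 10.4 kg.
Tool frame: the origin (TCP) lies at the very end of the fingers, on their centre line; the grasp point (between the pads) lies 19 mm behind it; z points along the fingers, y is the line along which they close (so a half turn about z gives the same grasp; the last joint's range is limited). The gripper opens to 87 mm and grips with 3 to 60 N. Pads are 19 mm wide; open, the fingers measure 117 mm over their backs; the gripper's body (75 mm by 190 mm) begins 51 mm behind the grasp point.
Start: joints at [1.279, 0.332, -0.065, 1.46, 0.022, 1.35, -0.088], TCP at [0.166, -0.603, 0.223] pointing down, gripper open.
Joint ranges: [-2.6, 2.6], [-0.5, 2.12], [-1.47, 1.34], [0.16, 2.42], [-1.27, 4.41], [0.06, 2.06], [-2.6, 2.6]. Speed limits (rad/s): [2.22, 2.22, 2.79, 2.79, 3.14, 3.14, 3.14].

INTERFACE

Orientations are given as a unit quaternion [x, y, z, w].
In Python, from bench import * gives the robot as it stands.
- The arm moves only by the tool step_arm, never from a script. Its arguments are lists of equal length, an entry for each row: "delta_pos": the shift along the world's x, y, z in units of 25 mm (1.0 is 25 mm), a list of three; "turn": the turn about the world's z in units of 0.12 rad (1.0 is 0.12 rad). In form: {"delta_pos": [[tx, ty, tz], ...], "turn": [turn, ...]}. A call has 1 to 12 rows; each row shifts and turns the commanded pose from where the row before left it; what a row does not reach is not made up. A row lasts 1/10 s, in which the tool goes at most 50 mm and 8.59 degrees, less where a joint would pass 70% of its speed; a pose out of reach is approached as far as the arm can. A call with a number of a shift or a turn outside -1 to 1 is refused whole. A call with a gripper value outside its range is refused whole. "grip" is the closure, from 0 (fully open) to 1 (shut), set as the call begins (left out, the last holds). The fingers move at their own pace and stop on an object; "newtons" is the grip in N (left out, the last holds). Time passes only in rows, so rows that do not move let the fingers close. It gives the time, the measured TCP pose, the force, the opening and the grip force at its end, in the units of the state.
- read_state(): the state, without advancing time (a new reading comes with each control period).
- camera(name): name is "scene" or "top"; returns a dict with "image" (480x640x3 uint8, red, green, blue), "z_map" (480x640 float32, m along the optical axis (not along the pixel's ray), 0 where there is no reading), "mtx" (3x3 intrinsics, pixels), "dist" ([k1, k2, p1, p2, k3] as OpenCV has them; the pictures are not rectified), "view" (4x4, takes a point from world to camera coordinates). Camera axes: x right, y up, looking along -z (the intrinsics and any distortion apply to the point x, -y, -z); pixel columns grow to the right and rows downward; lengths in m; the calibration is good to about 2 mm. A picture is of the moment at which its call begins.
- close_job(): hands the job in; it is judged then, once.
The state is a dict: "time": time; "joint_positions": joint angles; "joint_vel": joint speeds; "joint_torque": joint torques, N m; "ee_pos": TCP position; "eef_rot": TCP orientation; "ft_force": force on the tool from outside, world axes, zero at the start; "torque": the same for the moment, N m; "width": finger opening in m; "grip_force": force on a finger pad.
Only numpy, scipy, OpenCV 4.12 (cv2) and the standard library are available. Lean on these libraries where they do the work, as an engineer would, in place of code of your own. Each camera call takes 0.05 s, during which the arm holds its last target. There are 200 camera calls.

## Working session

There is one attempt and no reset: what is moved stays moved. The work goes in short steps, Python scripts to look and compute and a tool call to move; the robot and the scene stay as the last step left them, time stands still between calls to the robot, and variables do not carry over. Pictures are saved under pics/ and viewed, at most 10 in all, crops included, and the job is handed in when it is done.

Besides the shell and the picture viewer there is one more tool, called after ">>>" by a JSON object that holds its "op" and its "data", one argument or row to a line. step_arm: Moves the arm, as the interface text tells. Shifts and turns lie within -1 to 1; 1 stands for 25 mm of shift or 0.12 rad of turn. Its arguments: {"type":"object","properties":{"delta_pos":{"type":"array"},"turn":{"type":"array"},"grip":{"type":"number"},"newtons":{"type":"number"}},"required":["delta_pos","turn"]}

```bash
mkdir -p pics; cat > h.py <<'E'
from bench import *
import numpy as np, cv2, json
def snap(n):
    c=camera(n); np.savez(f'{n}.npz',**{k:np.array(v) for k,v in c.items()}); return c
def load(n): return dict(np.load(f'{n}.npz'))
def ray(c,px):
    p=cv2.undistortPoints(np.array(px,float).reshape(-1,1,2),np.array(c['mtx']),np.array(c['dist'])).reshape(-1,2)
    V=np.array(c['view']);R=V[:3,:3];t=V[:3,3]
    d=np.c_[p[:,0],-p[:,1],-np.ones(len(p))]@R
    return -R.T@t,d
def onz(c,px,z):
    o,d=ray(c,px); return o+d*((z-o[2])/d[:,2])[:,None]
def depthpt(c,px):
    o,d=ray(c,px); px=np.array(px).reshape(-1,2).astype(int)
    return o+d*c['z_map'][px[:,1],px[:,0]][:,None]
def proj(c,P):
    V=np.array(c['view']);q=(np.c_[np.reshape(P,(-1,3)),np.ones(np.size(P)//3)]@V.T)[:,:3]*[1,-1,-1]
    return cv2.projectPoints(q,np.zeros(3),np.zeros(3),np.array(c['mtx']),np.array(c['dist']))[0].reshape(-1,2)
def save(im,f): cv2.imwrite('pics/'+f,cv2.cvtColor(im,cv2.COLOR_RGB2BGR))
E
python3 - <<'E'
from h import *
for n in('top','scene'):
    c=snap(n); save(c['image'],n+'1.png'); V=c['view'];print(n,-V[:3,:3].T@V[:3,3],V[:3,:3].round(2).tolist())
s=read_state();print(s)
E
```

```text
top [0.30058392 0.00542559 1.62466826] [[0.02, -1.0, -0.0], [0.99, 0.01, 0.15], [-0.15, -0.01, 0.99]]
scene [1.02848186 0.75096436 0.80096961] [[-0.82, 0.57, -0.01], [-0.35, -0.5, 0.79], [0.45, 0.65, 0.61]]
{'time': 0.1, 'joint_positions': array([ 1.27937375,  0.33283549, -0.06468111,  1.46081474,  0.02160109,
        1.34988501, -0.08849449]), 'joint_vel': array([-0.00069864, -0.00247791, -0.00120349, -0.00233108, -0.00188663,
        0.00135362, -0.0001741 ]), 'joint_torque': array([ 1.62543460e-03, -6.24549222e+01,  2.46964517e-02, -3.90720248e+01,
       -6.15351065e-02,  3.67351400e-02, -4.23361723e-05]), 'ee_pos': array([ 0.1658987 , -0.60224459,  0.22183704]), 'eef_rot': array([ 9.90979785e-01,  1.34009986e-01, -1.13586761e-04, -6.13230336e-04]), 'ft_force': array([ 0.1102394 ,  0.6752259 , -0.40014879]), 'torque': array([-0.03063777,  0.0143789 ,  0.02961742]), 'grip_force': 0.0, 'width': 0.08701328374324611}
```

View pics/top1.png

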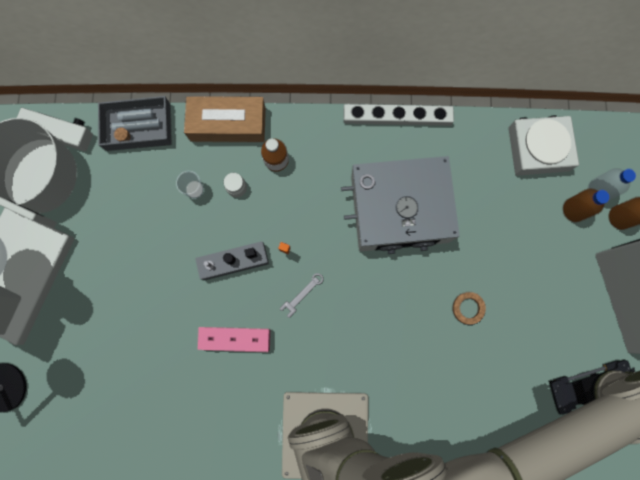

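View pics/scene1.png

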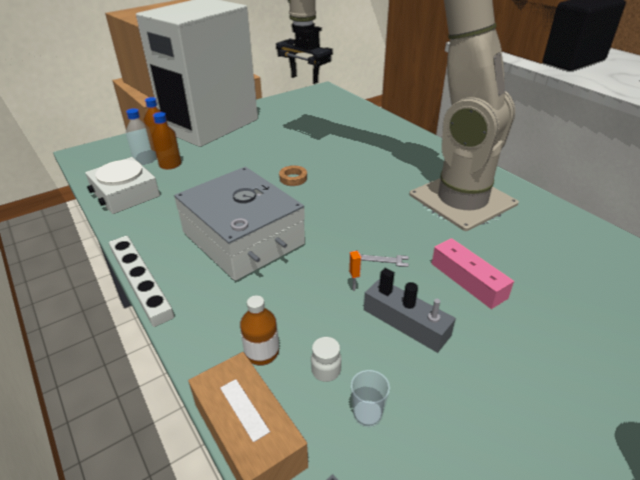

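Top view: grey rack at (232,261), with candidates pick (209,265), round nut driver (229,258), and black square block (251,253). There is an orange look-alike at (285,248), and a pink rack at (234,340) that is not meant. The pump is at (404,203), its dial at (406,207) and the slot at about (409,228). In the scene view the candidates are at (386,281), (410,294) and (435,310). I choose the square block at top (251,253) / scene (386,281) and check it in a crop.

```bash
python3 - <<'E'
from h import *
t=load('top');s=load('scene')
a=cv2.resize(t['image'][235:285,190:300],(800,364),interpolation=cv2.INTER_CUBIC)
b=cv2.resize(t['image'][150:260,335:465],(400,338)[:2],interpolation=cv2.INTER_CUBIC)[:236]
b=cv2.resize(t['image'][185:244,375:475],(400,236),interpolation=cv2.INTER_CUBIC)
d=cv2.resize(s['image'][255:355,355:525][:, :170],(400,236),interpolation=cv2.INTER_CUBIC)
save(np.vstack([a,np.hstack([b,d])]),'crop1.png')
# world coords per pixel via depth
for n,c in(('top',t),('scene',s)):
    v,u=np.mgrid[0:480,0:640]; P=depthpt(c,np.c_[u.ravel(),v.ravel()]).reshape(480,640,3)
    np.save(n+'P.npy',P)
P=np.load('topP.npy');Z=P[...,2]
def rect(mask,name,z):
    mask=mask.astype(np.uint8);k=cv2.connectedComponentsWithStats(mask)
    i=1+np.argmax(k[2][1:,4]);m=(k[1]==i)
    cnt=max(cv2.findContours(m.astype(np.uint8),0,2)[0],key=cv2.contourArea).reshape(-1,2)
    W=onz(t,cnt,z)[:,:2].astype(np.float32)
    print(name,m.sum(),'z',np.median(Z[m]).round(4),cv2.minAreaRect(W))
R=np.zeros((480,640),bool);R[235:290,190:275]=1
rect(R&(Z>.045)&(Z<.3),'rack incl tools',.056)
rect(R&(Z>.045)&(Z<.064),'rack top',.056)
rect(R&(Z>.085)&(np.indices(Z.shape)[1]>240),'spoon top',.116)
R[:]=0;R[140:260,330:470]=1
rect(R&(Z>.12)&(Z<.136),'pump',.130)
rect(R&(Z>.1355)&(Z<.16),'dial',.140)
E
```

```text
rack incl tools 1562 z 0.0576 ((0.47077497839927673, 0.2641433775424957), (0.0624372735619545, 0.192519873380661), 15.044280052185059)
rack top 1264 z 0.0565 ((0.47117626667022705, 0.2641794979572296), (0.06238105148077011, 0.19258499145507812), 15.320148468017578)
spoon top 95 z 0.115 ((0.48586204648017883, 0.2040567398071289), (0.023623166605830193, 0.028456464409828186), 13.069960594177246)
pump 6966 z 0.1307 ((0.6299853324890137, -0.20467029511928558), (0.2233000248670578, 0.2612209618091583), 6.355910778045654)
dial 360 z 0.1409 ((0.6100109815597534, -0.20633940398693085), (0.05516298487782478, 0.058046285063028336), 74.6580581665039)
```

View pics/crop1.png

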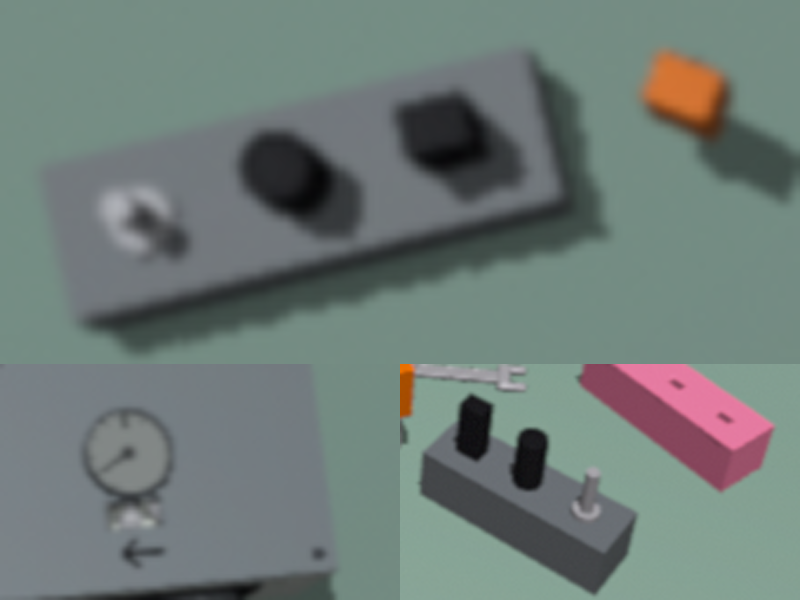

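The crop confirms it: the square black block is the spoon at top (251,253), the round handles are the others, and the orange one is the decoy. The dial pointer is at about 7–8 o'clock and the long mark is near 12 o'clock, so about 4 clicks. I'm setting out for the rack.

>>> {"op": "step_arm", "data": {
  "delta_pos": [
    [0.8,1,0],
    [0.8,1,0],
    [0.8,1,0],
    [0.8,1,0],
    [0.8,1,0],
    [0.8,1,0],
    [0.8,1,0],
    [0.8,1,0],
    [0.8,1,0],
    [0.8,1,0],
    [0.8,1,0],
    [0.8,1,0]
  ],
  "turn": [0.4,0.4,0.4,0.4,0.4,0.4,0.4,0.4,0.4,0.4,0.4,0.4]
}}

```text
time: 1.3
ee_pos: [0.4068, -0.301, 0.2225]
eef_rot: [0.912, 0.411, -0.0, -0.0]
ft_force: [1.1, -0.3, 0.5]
width: 0.087
grip_force: 0.0
```

>>> {"op": "step_arm", "data": {
  "delta_pos": [
    [0.3,1,0],
    [0.3,1,0],
    [0.3,1,0],
    [0.3,1,0],
    [0.3,1,0],
    [0.3,1,0],
    [0.3,1,0],
    [0.3,1,0],
    [0.3,1,0],
    [0.3,1,0],
    [0.2,1,0],
    [0,1,0]
  ],
  "turn": [0.4,0.4,0.4,0.4,0.4,0.4,0.4,0.4,0.4,0.4,0.4,0.4]
}}

```text
time: 2.5
ee_pos: [0.4865, -0.0003, 0.2225]
eef_rot: [0.757, 0.654, 0.0, -0.0]
ft_force: [0.4, -0.4, 0.3]
width: 0.0872
grip_force: 0.0
```

```bash
python3 - <<'E'
from h import *
from scipy.spatial.transform import Rotation as R
s=load('scene');P=np.load('sceneP.npy');Z=P[...,2]
def rect(m,n,z):
    k=cv2.connectedComponentsWithStats(m.astype(np.uint8));i=1+np.argmax(k[2][1:,4]);m=k[1]==i
    cnt=max(cv2.findContours(m.astype(np.uint8),0,2)[0],key=cv2.contourArea).reshape(-1,2)
    print(n,m.sum(),np.median(Z[m]),cv2.minAreaRect(onz(s,cnt,z)[:,:2].astype(np.float32)))
B=np.zeros(Z.shape,bool);B[260:360,350:470]=1
rect(B&(Z>.053)&(Z<.06),'rack',.056)
rect(B&(Z>.1135)&(Z<.12)&(np.indices(Z.shape)[1]<398),'spoon',.116)
B[:]=0;B[160:260,170:310]=1
rect(B&(Z>.1265)&(Z<.134),'pump',.13); rect(B&(Z>.137)&(Z<.144),'dial',.14)
q=read_state();print(q['time'],q['ee_pos'],np.degrees(np.arctan2(*R.from_quat(q['eef_rot']).as_matrix()[[1,0],1])),q['joint_positions'])
E
```

```text
rack 1449 0.05624715022811344 ((0.4729061722755432, 0.26608073711395264), (0.06410682201385498, 0.19145730137825012), 15.048372268676758)
spoon 81 0.11602998961226307 ((0.4892125427722931, 0.20832359790802002), (0.021257860586047173, 0.025162840262055397), 16.642574310302734)
pump 4649 0.1298350856427971 ((0.630766749382019, -0.20052878558635712), (0.22222985327243805, 0.26604416966438293), 6.2296929359436035)
dial 239 0.13973051733010888 ((0.6120330691337585, -0.20263373851776123), (0.061611875891685486, 0.05535237118601799), 61.56657409667969)
2.5 [ 4.86475390e-01 -3.12464735e-04  2.22492177e-01] -8.35508145148338 [ 0.59388567  0.07347301 -0.70859778  1.78399176  0.04892262  1.30192517
 -0.2721995 ]
```

>>> {"op": "step_arm", "data": {
  "delta_pos": [
    [0.04,1,0],
    [0,1,0],
    [0,1,0],
    [0,1,0],
    [0,1,0],
    [0,1,0],
    [0,1,0],
    [0,1,0],
    [0,0.25,0],
    [0,0,-1],
    [0,0,-1],
    [0,0,0]
  ],
  "turn": [0.4,0.4,0.4,0.4,0.4,0.4,0.4,0.4,0.22,0,0,0]
}}

```text
time: 3.7
ee_pos: [0.4854, 0.2027, 0.1698]
eef_rot: [0.609, 0.793, -0.002, -0.001]
ft_force: [-0.6, -0.9, 0.5]
width: 0.087
grip_force: 0.0
```

```bash
python3 - <<'E'
from h import *
a=snap('top')['image'];b=snap('scene')['image']
save(np.hstack([cv2.resize(a[215:295,190:290],(400,320)),cv2.resize(b[190:350,300:500],(400,320))]),'g1.png')
print(read_state()['ee_pos'])
E
```

```text
[0.48694134 0.20364425 0.17304158]
```

View pics/g1.png

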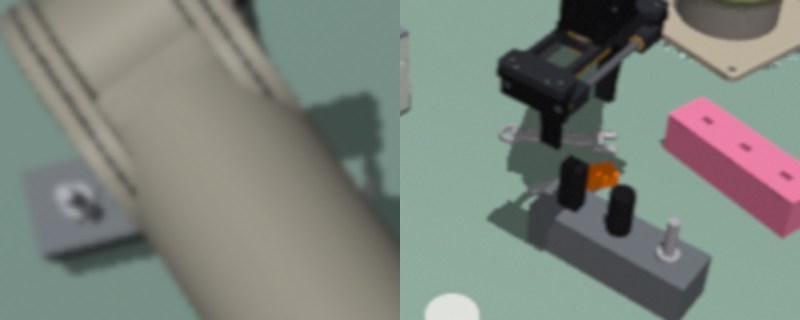

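The gripper straddles the spoon (scene crop, handle at 572,185) with the fingers closing along the rack's x. I'll go down now.

>>> {"op": "step_arm", "data": {
  "delta_pos": [
    [0.02,0.08,-0.8],
    [0,0,-0.8],
    [0,0,-0.8],
    [0,0,-0.8],
    [0,0,-0.6],
    [0,0,-0.24],
    [0,0,0],
    [0,0,0]
  ],
  "turn": [0,0,0,0,0,0,0,0]
}}

```text
time: 4.6
ee_pos: [0.4881, 0.206, 0.0726]
eef_rot: [0.609, 0.793, 0.001, 0.0]
ft_force: [-0.7, -0.3, -1.0]
width: 0.0871
grip_force: 0.0
```

```bash
python3 - <<'E'
from h import *
from scipy.spatial.transform import Rotation as R
q=read_state();M=R.from_quat(q['eef_rot']).as_matrix();print(q['ee_pos'],np.degrees(np.arctan2(M[1,1],M[0,1])),M[:,2],q['ft_force'])
E
```

```text
[0.48809863 0.20601415 0.07257563] 14.919613319081172 [ 1.29120042e-03  4.98392956e-04 -9.99999042e-01] [-0.65767253 -0.2597032  -1.03403124]
```

>>> {"op": "step_arm", "data": {
  "delta_pos": [
    [0,0,0],
    [0,0,0],
    [0,0,0],
    [0,0,0],
    [0,0,0],
    [0,0,0],
    [0,0,0],
    [0,0,0]
  ],
  "turn": [0,0,0,0,0,0,0,0],
  "grip": 1,
  "newtons": 45
}}

```text
time: 5.4
ee_pos: [0.4875, 0.2057, 0.0715]
eef_rot: [0.609, 0.793, 0.0, -0.0]
ft_force: [0.2, -0.2, 0.3]
width: 0.0308
grip_force: 0.0
```

>>> {"op": "step_arm", "data": {
  "delta_pos": [
    [0,0,0],
    [0,0,0],
    [0,0,0],
    [0,0,0]
  ],
  "turn": [0,0,0,0]
}}

```text
time: 5.8
ee_pos: [0.4875, 0.2057, 0.0716]
eef_rot: [0.609, 0.793, 0.0, 0.0]
ft_force: [0.4, 0.9, 0.6]
width: 0.0198
grip_force: 45.0
```

>>> {"op": "step_arm", "data": {
  "delta_pos": [
    [0,0,0.3],
    [0,0,0.5],
    [0,0,0.5],
    [0,0,0.5],
    [0,0,0.5],
    [0,0,0]
  ],
  "turn": [0,0,0,0,0,0]
}}

```text
time: 6.4
ee_pos: [0.4886, 0.2062, 0.1313]
eef_rot: [0.609, 0.793, 0.001, 0.001]
ft_force: [-0.0, 0.4, -1.2]
width: 0.0197
grip_force: 45.0
```

>>> {"op": "step_arm", "data": {
  "delta_pos": [
    [0,0,1],
    [0,0,1],
    [0,0,1],
    [0,0,1],
    [0,-0.3,0.8],
    [0.2,-0.65,0],
    [0.2,-1,0],
    [0.2,-1,0],
    [0.2,-1,0],
    [0.2,-1,0],
    [0.2,-1,0],
    [0.2,-1,0]
  ],
  "turn": [0,0,0,0,-0.8,-0.8,-0.8,-0.8,-0.8,-0.8,-0.8,-0.8]
}}

```text
time: 7.6
ee_pos: [0.5224, 0.0308, 0.2488]
eef_rot: [0.863, 0.505, -0.0, 0.0]
ft_force: [-0.2, -0.1, -0.8]
width: 0.0193
grip_force: 45.0
```

>>> {"op": "step_arm", "data": {
  "delta_pos": [
    [0.2,-1,0],
    [0.2,-1,0],
    [0.2,-1,0],
    [0.2,-1,0],
    [0.2,-1,0],
    [0.2,-1,0],
    [0.2,-1,0],
    [0.2,-1,0],
    [0.2,-1,0],
    [0.2,-1,0],
    [0,0,0],
    [0,0,0]
  ],
  "turn": [-0.8,-0.8,-0.8,-0.8,-0.8,-0.8,-0.8,-0.8,-0.8,-0.74,0,0]
}}

```text
time: 8.8
ee_pos: [0.5723, -0.2182, 0.2484]
eef_rot: [0.998, 0.055, -0.0, -0.0]
ft_force: [0.1, 0.3, -0.6]
width: 0.0195
grip_force: 45.0
```

```bash
python3 - <<'E'
from h import *
from scipy.spatial.transform import Rotation as R
t=load('top')  # old views overwritten: use fresh ones
a=snap('top');b=snap('scene')
q=read_state();M=R.from_quat(q['eef_rot']).as_matrix();print(q['ee_pos'],np.degrees(np.arctan2(M[1,1],M[0,1])),q['ft_force'],q['joint_positions'])
tip=q['ee_pos']-[0,0,.0656]
print('tip px',proj(b,tip),proj(a,tip))
c=np.array([.5712,-.209,.13]);y=np.array([-.11,.994,0]);x=np.array([.994,.11,0])
cor=[c+i*.009*x+j*.018*y for i,j in((1,1),(1,-1),(-1,-1),(-1,1))]
print('slot scene',proj(b,cor).round(1).tolist(),proj(a,cor).round(1).tolist())
save(np.hstack([cv2.resize(a['image'][170:250,370:450],(400,400),interpolation=cv2.INTER_CUBIC),cv2.resize(b['image'][150:230,210:290],(400,400),interpolation=cv2.INTER_CUBIC)]),'p1.png')
E
```

```text
[ 0.57255518 -0.2168625   0.24888953] -83.54616078784417 [-1.0079288  -0.37032435 -1.56710723] [ 0.63499599  0.32596392 -0.44314088  1.43828575  0.13906351  1.40882877
 -1.26832142]
tip px [[252.53897078 172.43190121]] [[413.40081905 217.61588354]]
slot scene [[257.5, 195.6], [249.5, 189.9], [255.2, 187.4], [263.3, 193.0]] [[400.2, 219.1], [413.7, 217.8], [414.5, 224.5], [401.0, 225.8]]
```

View pics/p1.png

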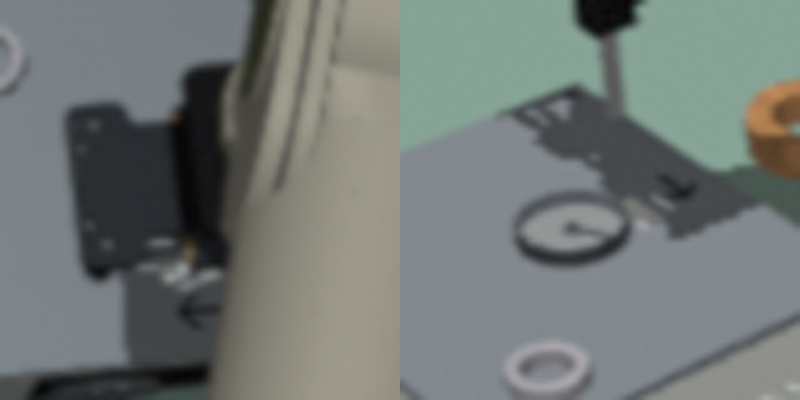

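Scene crop: the spoon tip is at (617,115), and the slot's bright patch at about (645,212), beside the arrow and close to its projection. The arm occludes the slot in the top view. The pointer is visible in the scene view, from (573,228) to (610,235). I'll lower toward the cover and feel from there.

>>> {"op": "step_arm", "data": {
  "delta_pos": [
    [0,0,-0.6],
    [0,0,-0.6],
    [0,0,-0.5],
    [0,0,-0.2],
    [0,0,-0.1],
    [0,0,-0.1],
    [0,0,-0.1],
    [0,0,-0.08],
    [0,0,0],
    [0,0,0]
  ],
  "turn": [0,0,0,0,0,0,0,0,0,0]
}}

```text
time: 9.9
ee_pos: [0.5726, -0.2181, 0.1922]
eef_rot: [0.998, 0.055, 0.0, 0.0]
ft_force: [0.6, -0.2, -1.4]
width: 0.0198
grip_force: 45.0
```

>>> {"op": "step_arm", "data": {
  "delta_pos": [
    [0,0,-0.06],
    [0,0,-0.06],
    [0,0,-0.06],
    [0,0,0]
  ],
  "turn": [0,0,0,0]
}}

```text
time: 10.3
ee_pos: [0.5724, -0.2181, 0.1873]
eef_rot: [0.998, 0.055, -0.0, -0.0]
ft_force: [0.3, -0.5, -1.5]
width: 0.0195
grip_force: 45.0
```

>>> {"op": "step_arm", "data": {
  "delta_pos": [
    [0,0,-0.06],
    [0,0,-0.06],
    [0,0,0]
  ],
  "turn": [0,0,0]
}}

```text
time: 10.6
ee_pos: [0.5724, -0.2181, 0.1843]
eef_rot: [0.998, 0.055, -0.0, -0.0]
ft_force: [0.1, 0.1, -1.5]
width: 0.0195
grip_force: 45.0
```

>>> {"op": "step_arm", "data": {
  "delta_pos": [
    [0,0,-0.04],
    [0,0,-0.04],
    [0,0,0]
  ],
  "turn": [0,0,0]
}}

```text
time: 10.9
ee_pos: [0.5727, -0.2181, 0.1829]
eef_rot: [0.998, 0.055, 0.0, 0.0]
ft_force: [-0.9, -0.0, 1.3]
width: 0.0201
grip_force: 45.0
```

>>> {"op": "step_arm", "data": {
  "delta_pos": [
    [0,0,-0.04],
    [0,0,0]
  ],
  "turn": [0,0]
}}

```text
time: 11.1
ee_pos: [0.5728, -0.2182, 0.1822]
eef_rot: [0.998, 0.055, 0.0, 0.0]
ft_force: [-1.7, 0.6, 5.1]
width: 0.0196
grip_force: 45.0
```

>>> {"op": "step_arm", "data": {
  "delta_pos": [
    [0,0,0.12],
    [-0.01,0.1,0],
    [0,0,-0.06],
    [0,0,-0.06],
    [0,0,0]
  ],
  "turn": [0,0,0,0,0]
}}

```text
time: 11.6
ee_pos: [0.5726, -0.2154, 0.1829]
eef_rot: [0.998, 0.055, 0.001, 0.0]
ft_force: [-3.0, 1.5, 10.6]
width: 0.0197
grip_force: 45.0
```

>>> {"op": "step_arm", "data": {
  "delta_pos": [
    [0,0,0.14],
    [-0.01,0.1,0],
    [0,0,-0.06],
    [0,0,-0.06],
    [0,0,0]
  ],
  "turn": [0,0,0,0,0]
}}

```text
time: 12.1
ee_pos: [0.5723, -0.2128, 0.1831]
eef_rot: [0.998, 0.055, 0.0, 0.0]
ft_force: [-2.7, 2.7, 10.2]
width: 0.0199
grip_force: 45.0
```

>>> {"op": "step_arm", "data": {
  "delta_pos": [
    [0,0,0.16],
    [0.03,-0.3,0],
    [0,0,0],
    [0,0,-0.06],
    [0,0,-0.06],
    [0,0,0]
  ],
  "turn": [0,0,0,0,0,0]
}}

```text
time: 12.7
ee_pos: [0.5725, -0.2203, 0.1825]
eef_rot: [0.998, 0.055, -0.0, -0.0]
ft_force: [-0.2, -0.5, -1.0]
width: 0.0198
grip_force: 45.0
```

>>> {"op": "step_arm", "data": {
  "delta_pos": [
    [0,0,-0.04],
    [0,0,-0.02],
    [0,0,0]
  ],
  "turn": [0,0,0]
}}

```text
time: 13.0
ee_pos: [0.5727, -0.2206, 0.1815]
eef_rot: [0.998, 0.055, -0.0, 0.0]
ft_force: [-0.1, 0.3, -0.9]
width: 0.0199
grip_force: 45.0
```

>>> {"op": "step_arm", "data": {
  "delta_pos": [
    [0,0,-0.04],
    [0,0,-0.04],
    [0,0,0]
  ],
  "turn": [0,0,0]
}}

```text
time: 13.3
ee_pos: [0.5727, -0.2205, 0.1794]
eef_rot: [0.998, 0.055, -0.0, -0.0]
ft_force: [-1.2, 0.1, -0.9]
width: 0.0194
grip_force: 45.0
```

>>> {"op": "step_arm", "data": {
  "delta_pos": [
    [0,0,-0.04],
    [0,0,-0.04],
    [0,0,0]
  ],
  "turn": [0,0,0]
}}

```text
time: 13.6
ee_pos: [0.5727, -0.2206, 0.1774]
eef_rot: [0.998, 0.055, -0.0, -0.0]
ft_force: [-0.8, 0.2, -1.7]
width: 0.02
grip_force: 45.0
```

>>> {"op": "step_arm", "data": {
  "delta_pos": [
    [0,0,-0.06],
    [0,0,-0.06],
    [0,0,0]
  ],
  "turn": [0,0,0]
}}

```text
time: 13.9
ee_pos: [0.5726, -0.2205, 0.1742]
eef_rot: [0.998, 0.055, -0.0, -0.0]
ft_force: [0.7, 0.4, -1.5]
width: 0.0197
grip_force: 45.0
```

In the gap, at about 20 mm depth. Now a gentle push along the pump's +y.

>>> {"op": "step_arm", "data": {
  "delta_pos": [
    [-0.007,0.06,0],
    [-0.007,0.06,0],
    [-0.007,0.06,0]
  ],
  "turn": [0,0,0]
}}

```text
time: 14.2
ee_pos: [0.5721, -0.2176, 0.1746]
eef_rot: [0.999, 0.055, 0.0, 0.001]
ft_force: [0.8, -7.2, -4.2]
width: 0.0198
grip_force: 45.0
```

>>> {"op": "step_arm", "data": {
  "delta_pos": [
    [-0.007,0.06,0],
    [-0.007,0.06,0]
  ],
  "turn": [0,0]
}}

```text
time: 14.4
ee_pos: [0.5715, -0.2146, 0.1745]
eef_rot: [0.999, 0.054, -0.0, 0.001]
ft_force: [-0.4, -3.7, -2.5]
width: 0.0195
grip_force: 45.0
```

>>> {"op": "step_arm", "data": {
  "delta_pos": [
    [-0.007,0.06,0],
    [-0.007,0.06,0]
  ],
  "turn": [0,0]
}}

```text
time: 14.6
ee_pos: [0.5713, -0.2101, 0.1745]
eef_rot: [0.998, 0.055, -0.0, 0.0]
ft_force: [-0.3, -2.0, -2.1]
width: 0.0196
grip_force: 45.0
```

>>> {"op": "step_arm", "data": {
  "delta_pos": [
    [-0.007,0.06,0],
    [-0.007,0.06,0],
    [-0.007,0.06,0]
  ],
  "turn": [0,0,0]
}}

```text
time: 14.9
ee_pos: [0.5713, -0.2044, 0.1747]
eef_rot: [0.998, 0.056, 0.0, -0.0]
ft_force: [0.3, 2.3, -1.1]
width: 0.0197
grip_force: 45.0
```

>>> {"op": "step_arm", "data": {
  "delta_pos": [
    [-0.007,0.06,0],
    [-0.007,0.06,0],
    [-0.007,0.06,0],
    [0,0,0]
  ],
  "turn": [0,0,0,0]
}}

```text
time: 15.3
ee_pos: [0.5705, -0.201, 0.1746]
eef_rot: [0.998, 0.055, 0.0, 0.0]
ft_force: [0.4, 1.2, -1.7]
width: 0.0199
grip_force: 45.0
```

```bash
cat > dial.py <<'E'
from h import *
def dial():
    b=snap('scene');c=np.array([.6115,-.2035,.134])
    # rectify the dial plane: 1 px = 0.25 mm, up = pump +x, left = +y
    x=np.array([.994,.11,0]);y=np.array([-.11,.994,0])
    g=(np.mgrid[0:280,0:280]-140)*.00025
    P=c-g[0][...,None]*x-g[1][...,None]*y
    m=proj(b,P.reshape(-1,3)).reshape(280,280,2).astype(np.float32)
    return cv2.remap(b['image'],m[...,0],m[...,1],cv2.INTER_CUBIC)
E
python3 - <<'E'
from dial import *
d=dial(); save(cv2.resize(d,(560,560)),'d1.png'); print(read_state()['ee_pos'],read_state()['ft_force'])
E
```

```text
[ 0.57047535 -0.20105279  0.17463895] [ 0.04150893  2.21558093 -1.76870178]
```

View pics/d1.png

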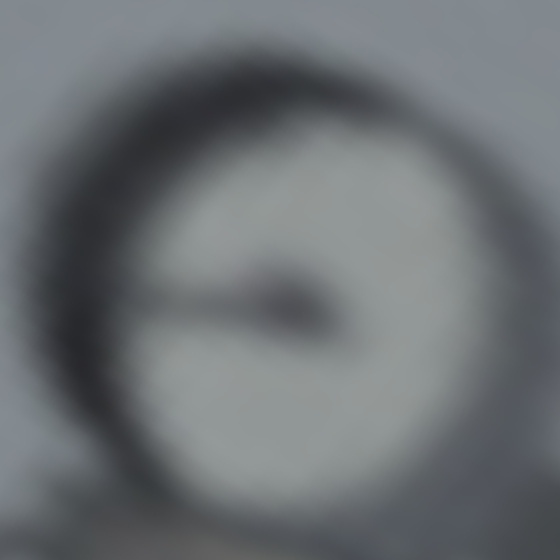

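Rectified dial (up = pump +x): the pointer runs from hub (285,300) to (130,300), i.e. 9 o'clock. It moved about 30°, so about 3 clicks remain. I'll finish the stroke, lift and return.

>>> {"op": "step_arm", "data": {
  "delta_pos": [
    [-0.007,0.06,0],
    [0,0,0],
    [0,0,0.3],
    [0,0,0.32],
    [0,0,0],
    [0.03,-0.28,0],
    [0.03,-0.28,0],
    [0.035,-0.28,0],
    [0,0,-0.24],
    [0,0,-0.04],
    [0,0,-0.04],
    [0,0,0]
  ],
  "turn": [0,0,0,0,0,0,0,0,0,0,0,0]
}}

```text
time: 16.55
ee_pos: [0.5725, -0.2201, 0.1817]
eef_rot: [0.998, 0.055, -0.0, -0.0]
ft_force: [0.3, 0.2, -1.4]
width: 0.0197
grip_force: 45.0
```

In the gap again. Second click.

>>> {"op": "step_arm", "data": {
  "delta_pos": [
    [0,0,-0.1],
    [0,0,-0.1],
    [0,0,-0.1],
    [0,0,0]
  ],
  "turn": [0,0,0,0]
}}

```text
time: 16.95
ee_pos: [0.5724, -0.2205, 0.1741]
eef_rot: [0.998, 0.055, -0.0, -0.0]
ft_force: [-1.3, -0.0, -2.0]
width: 0.0199
grip_force: 45.0
```

>>> {"op": "step_arm", "data": {
  "delta_pos": [
    [-0.007,0.06,0],
    [-0.007,0.06,0],
    [-0.007,0.06,0],
    [-0.007,0.06,0],
    [-0.007,0.06,0],
    [-0.007,0.06,0],
    [-0.007,0.06,0]
  ],
  "turn": [0,0,0,0,0,0,0]
}}

```text
time: 17.65
ee_pos: [0.5712, -0.2101, 0.1745]
eef_rot: [0.998, 0.055, -0.0, 0.0]
ft_force: [-0.2, -1.7, -1.0]
width: 0.0198
grip_force: 45.0
```

>>> {"op": "step_arm", "data": {
  "delta_pos": [
    [-0.007,0.06,0],
    [-0.007,0.06,0],
    [-0.007,0.06,0],
    [-0.007,0.06,0],
    [-0.007,0.06,0],
    [-0.007,0.06,0],
    [-0.007,0.06,0],
    [0,0,0]
  ],
  "turn": [0,0,0,0,0,0,0,0]
}}

```text
time: 18.45
ee_pos: [0.57, -0.1999, 0.1745]
eef_rot: [0.998, 0.055, -0.0, 0.0]
ft_force: [-0.1, 0.3, -1.2]
width: 0.0199
grip_force: 45.0
```

>>> {"op": "step_arm", "data": {
  "delta_pos": [
    [0,0,0.3],
    [0,0,0.32],
    [0,0,0],
    [0.03,-0.28,0],
    [0.03,-0.28,0],
    [0.035,-0.28,0],
    [0,0,-0.24],
    [0,0,-0.04],
    [0,0,-0.04],
    [0,0,0]
  ],
  "turn": [0,0,0,0,0,0,0,0,0,0]
}}

```text
time: 19.45
ee_pos: [0.5725, -0.2201, 0.1817]
eef_rot: [0.998, 0.055, -0.0, -0.0]
ft_force: [-0.7, -0.1, -1.2]
width: 0.0198
grip_force: 45.0
```

```bash
python3 - <<'E'
from dial import *
d=dial().astype(int); g=d.sum(2); np.save('d2.npy',d)
# darkest direction about hub (143,150), radii 8-16 mm
for hub in((143,150),):
    a=np.radians(np.arange(0,360,5));r=np.arange(28,60)
    v=[g[(hub[1]-r*np.cos(t)).astype(int),(hub[0]+r*np.sin(t)).astype(int)].mean() for t in a]
    i=np.argsort(v)[:8];print([(int(np.degrees(a[k])+.5),int(v[k])) for k in i])
print(read_state()['ft_force'])
E
```

```text
[(300, 341), (295, 345), (305, 354), (290, 359), (310, 375), (285, 378), (315, 399), (280, 399)]
[-0.42577327  0.05613056 -1.48407958]
```

Pointer at 300°, so 2 clicks remain. Third click.

>>> {"op": "step_arm", "data": {
  "delta_pos": [
    [0,0,-0.1],
    [0,0,-0.1],
    [0,0,-0.1],
    [0,0,0]
  ],
  "turn": [0,0,0,0]
}}

```text
time: 19.9
ee_pos: [0.5724, -0.2205, 0.174]
eef_rot: [0.998, 0.055, -0.0, -0.0]
ft_force: [-0.1, -0.4, -0.3]
width: 0.0198
grip_force: 45.0
```

>>> {"op": "step_arm", "data": {
  "delta_pos": [
    [-0.007,0.06,0],
    [-0.007,0.06,0],
    [-0.007,0.06,0],
    [-0.007,0.06,0],
    [-0.007,0.06,0],
    [-0.007,0.06,0],
    [-0.007,0.06,0]
  ],
  "turn": [0,0,0,0,0,0,0]
}}

```text
time: 20.6
ee_pos: [0.5711, -0.2101, 0.1745]
eef_rot: [0.998, 0.055, -0.0, 0.0]
ft_force: [-0.7, -2.2, -2.5]
width: 0.0195
grip_force: 45.0
```

>>> {"op": "step_arm", "data": {
  "delta_pos": [
    [-0.007,0.06,0],
    [-0.007,0.06,0],
    [-0.007,0.06,0],
    [-0.007,0.06,0],
    [-0.007,0.06,0],
    [-0.007,0.06,0],
    [-0.007,0.06,0],
    [0,0,0]
  ],
  "turn": [0,0,0,0,0,0,0,0]
}}

```text
time: 21.4
ee_pos: [0.5699, -0.1999, 0.1745]
eef_rot: [0.998, 0.055, -0.0, 0.0]
ft_force: [0.1, 0.2, -1.0]
width: 0.0197
grip_force: 45.0
```

>>> {"op": "step_arm", "data": {
  "delta_pos": [
    [0,0,0.3],
    [0,0,0.32],
    [0,0,0],
    [0.03,-0.28,0],
    [0.03,-0.28,0],
    [0.035,-0.28,0],
    [0,0,-0.24],
    [0,0,-0.04],
    [0,0,-0.04],
    [0,0,0]
  ],
  "turn": [0,0,0,0,0,0,0,0,0,0]
}}

```text
time: 22.4
ee_pos: [0.5724, -0.2201, 0.1817]
eef_rot: [0.998, 0.055, -0.0, -0.0]
ft_force: [-0.4, -0.0, -1.8]
width: 0.0199
grip_force: 45.0
```

```bash
python3 - <<'E'
from dial import *
d=dial(); g=d.astype(int).sum(2);hub=(143,150)
a=np.radians(np.arange(0,360,5));r=np.arange(28,60)
v=[g[(hub[1]-r*np.cos(t)).astype(int),(hub[0]+r*np.sin(t)).astype(int)].mean() for t in a]
i=np.argsort(v)[:8];print([(int(np.degrees(a[k])+.5),int(v[k])) for k in i])
save(np.hstack([cv2.resize(np.load('d2.npy').astype(np.uint8),(400,400)),cv2.resize(d,(400,400))]),'d3.png')
E
```

```text
[(335, 323), (330, 327), (340, 335), (325, 342), (345, 356), (320, 364), (350, 380), (315, 387)]
```

View pics/d3.png

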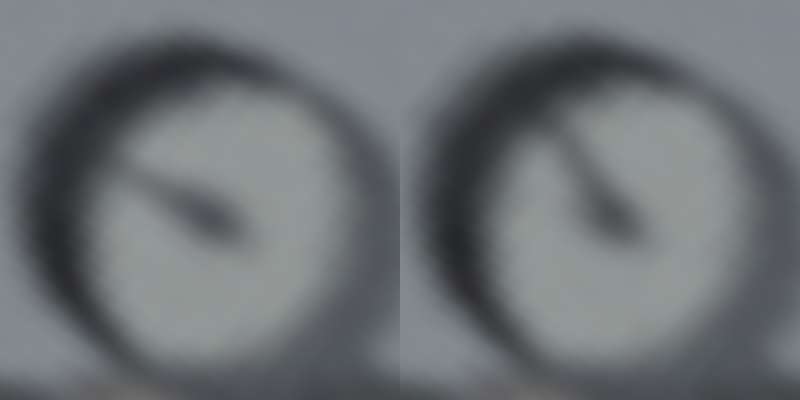

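Rectified views: after click 2 the pointer is at −60°, now at −32° from +x. The long mark seen from the top was within a few degrees of +x, so exactly one more click.

>>> {"op": "step_arm", "data": {
  "delta_pos": [
    [0,0,-0.1],
    [0,0,-0.1],
    [0,0,-0.1],
    [0,0,0]
  ],
  "turn": [0,0,0,0]
}}

```text
time: 22.85
ee_pos: [0.5723, -0.2205, 0.174]
eef_rot: [0.998, 0.055, -0.0, -0.0]
ft_force: [0.6, 0.2, -2.0]
width: 0.0197
grip_force: 45.0
```

>>> {"op": "step_arm", "data": {
  "delta_pos": [
    [-0.007,0.06,0],
    [-0.007,0.06,0],
    [-0.007,0.06,0],
    [-0.007,0.06,0],
    [-0.007,0.06,0],
    [-0.007,0.06,0],
    [-0.007,0.06,0]
  ],
  "turn": [0,0,0,0,0,0,0]
}}

```text
time: 23.55
ee_pos: [0.571, -0.2101, 0.1746]
eef_rot: [0.998, 0.055, -0.0, 0.0]
ft_force: [-1.1, -1.5, -1.7]
width: 0.02
grip_force: 45.0
```

>>> {"op": "step_arm", "data": {
  "delta_pos": [
    [-0.007,0.06,0],
    [-0.007,0.06,0],
    [-0.007,0.06,0],
    [-0.007,0.06,0],
    [-0.007,0.06,0],
    [-0.007,0.06,0],
    [-0.007,0.06,0],
    [0,0,0]
  ],
  "turn": [0,0,0,0,0,0,0,0]
}}

```text
time: 24.35
ee_pos: [0.5699, -0.1999, 0.1746]
eef_rot: [0.998, 0.055, -0.0, 0.0]
ft_force: [0.8, -1.1, -1.2]
width: 0.0197
grip_force: 45.0
```

>>> {"op": "step_arm", "data": {
  "delta_pos": [
    [0,0,0.3],
    [0,0,0.6],
    [0,0,1],
    [0,0,1],
    [0,0,0.1],
    [0,0,0]
  ],
  "turn": [0,0,0,0,0,0]
}}

```text
time: 24.95
ee_pos: [0.5705, -0.1998, 0.2509]
eef_rot: [0.998, 0.055, 0.001, 0.001]
ft_force: [-0.2, 0.0, -2.4]
width: 0.0199
grip_force: 45.0
```

```bash
python3 - <<'E'
from dial import *
from scipy.spatial.transform import Rotation as R
d=dial(); g=d.astype(int).sum(2);hub=(143,150)
a=np.radians(np.arange(0,360,5));r=np.arange(20,45)
v=[g[(hub[1]-r*np.cos(t)).astype(int),(hub[0]+r*np.sin(t)).astype(int)].mean() for t in a]
i=np.argsort(v)[:8];print([(int(np.degrees(a[k])+.5),int(v[k])) for k in i])
q=read_state();M=R.from_quat(q['eef_rot']).as_matrix();yaw=np.degrees(np.arctan2(M[1,1],M[0,1]))
p=q['ee_pos'];print(p,yaw,(np.array([.4875,.2057])-p[:2])/.025,np.radians(14.92-yaw)/.12)
E
```

```text
[(10, 324), (5, 326), (15, 328), (0, 331), (20, 334), (25, 344), (355, 344), (125, 356)]
[ 0.57000392 -0.19968534  0.24959826] -83.68153655239199 [-3.3001569  16.21541369] 14.34101216970649
```

The pointer is on the long mark (about 5° in this view). Returning to the rack.

>>> {"op": "step_arm", "data": {
  "delta_pos": [
    [-0.2,1,0],
    [-0.2,1,0],
    [-0.2,1,0],
    [-0.2,1,0],
    [-0.2,1,0],
    [-0.2,1,0],
    [-0.2,1,0],
    [-0.2,1,0],
    [-0.2,1,0],
    [-0.2,1,0],
    [-0.2,1,0],
    [-0.2,1,0]
  ],
  "turn": [0.85,0.85,0.85,0.85,0.85,0.85,0.85,0.85,0.85,0.85,0.85,0.85]
}}

```text
time: 26.2
ee_pos: [0.5092, 0.1011, 0.2485]
eef_rot: [0.784, 0.62, -0.001, -0.0]
ft_force: [0.3, -0.3, -0.9]
width: 0.0198
grip_force: 45.0
```

>>> {"op": "step_arm", "data": {
  "delta_pos": [
    [-0.2,1,0],
    [-0.2,1,0],
    [-0.2,1,0],
    [-0.2,1,0],
    [-0.1,0.2,0],
    [0,0,-1],
    [0,0,-1],
    [0,0,-1],
    [0,0,-1],
    [0,0,-0.5],
    [0,0,0],
    [0,0,0]
  ],
  "turn": [0.85,0.85,0.85,0.85,0.74,0,0,0,0,0,0,0]
}}

```text
time: 27.4
ee_pos: [0.4877, 0.2057, 0.1376]
eef_rot: [0.609, 0.793, 0.0, -0.0]
ft_force: [0.5, 0.2, -0.4]
width: 0.0198
grip_force: 45.0
```

```bash
python3 - <<'E'
from h import *
from scipy.spatial.transform import Rotation as R
a=snap('top');b=snap('scene')
q=read_state();M=R.from_quat(q['eef_rot']).as_matrix();print(q['ee_pos'],np.degrees(np.arctan2(M[1,1],M[0,1])),q['ft_force'])
print(proj(b,[.487,.2065,.056]),proj(b,q['ee_pos']-[0,0,.065]))
save(np.hstack([cv2.resize(a['image'][175:235,370:450],(400,300),interpolation=cv2.INTER_CUBIC),cv2.resize(b['image'][250:325,340:440],(400,300),interpolation=cv2.INTER_CUBIC)]),'r1.png')
E
```

```text
[0.48822614 0.20575153 0.1382362 ] 14.91212928552064 [ 0.04214875 -0.52755845 -1.33523158]
[[384.43090163 291.55320442]] [[384.36592024 285.89174151]]
```

View pics/r1.png

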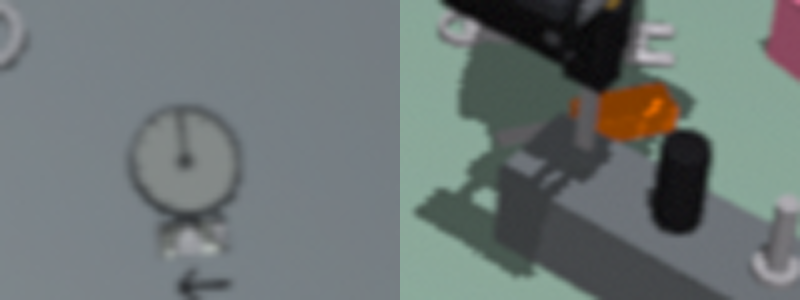

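Top crop: the pointer at (182,110) stands on the long mark at 12 o'clock. Scene crop: the blade at (588,140) is over the rack hole. The orange look-alike is lying behind the rack, clear of the gripper's path, where it already was before I first descended. Lowering gently.

>>> {"op": "step_arm", "data": {
  "delta_pos": [
    [0,0,-0.4],
    [0,0,-0.2],
    [0,0,-0.1],
    [0,0,-0.1],
    [0,0,0]
  ],
  "turn": [0,0,0,0,0]
}}

```text
time: 28.0
ee_pos: [0.4874, 0.2054, 0.1168]
eef_rot: [0.609, 0.793, -0.0, -0.0]
ft_force: [0.4, -0.4, -0.8]
width: 0.0193
grip_force: 45.0
```

>>> {"op": "step_arm", "data": {
  "delta_pos": [
    [0,0,-0.1],
    [0,0,-0.1],
    [0,0,0]
  ],
  "turn": [0,0,0]
}}

```text
time: 28.3
ee_pos: [0.4874, 0.2053, 0.1118]
eef_rot: [0.609, 0.793, -0.0, -0.0]
ft_force: [-0.5, 1.0, -1.2]
width: 0.0197
grip_force: 45.0
```

Tip well inside the hole (z ≈ 0.047) with no force. Continuing.

>>> {"op": "step_arm", "data": {
  "delta_pos": [
    [0,0,-0.25],
    [0,0,-0.25],
    [0,0,-0.25],
    [0,0,-0.25],
    [0,0,-0.25],
    [0,0,0]
  ],
  "turn": [0,0,0,0,0,0]
}}

```text
time: 28.9
ee_pos: [0.487, 0.2052, 0.0798]
eef_rot: [0.609, 0.793, -0.001, -0.0]
ft_force: [-0.5, 0.6, -1.7]
width: 0.0198
grip_force: 45.0
```

>>> {"op": "step_arm", "data": {
  "delta_pos": [
    [0,0,-0.1],
    [0,0,-0.06],
    [0,0,-0.04],
    [0,0,-0.04],
    [0,0,0]
  ],
  "turn": [0,0,0,0,0]
}}

```text
time: 29.4
ee_pos: [0.4876, 0.2054, 0.0748]
eef_rot: [0.609, 0.793, 0.0, 0.0]
ft_force: [0.1, 0.6, -1.1]
width: 0.0196
grip_force: 45.0
```

>>> {"op": "step_arm", "data": {
  "delta_pos": [
    [0,0,-0.06],
    [0,0,-0.04],
    [0,0,0]
  ],
  "turn": [0,0,0]
}}

```text
time: 29.7
ee_pos: [0.4875, 0.2054, 0.0722]
eef_rot: [0.609, 0.793, -0.0, -0.0]
ft_force: [0.1, -0.1, -1.8]
width: 0.0198
grip_force: 45.0
```

>>> {"op": "step_arm", "data": {
  "delta_pos": [
    [0,0,-0.04],
    [0,0,0]
  ],
  "turn": [0,0]
}}

```text
time: 29.9
ee_pos: [0.4876, 0.2055, 0.0716]
eef_rot: [0.609, 0.793, 0.0, 0.0]
ft_force: [-1.9, -0.3, 2.8]
width: 0.0199
grip_force: 45.0
```

Seated: upward force at the original height. Releasing and lifting away.

>>> {"op": "step_arm", "data": {
  "delta_pos": [
    [0,0,0],
    [0,0,0],
    [0,0,0],
    [0,0,0],
    [0,0,0],
    [0,0,0],
    [0,0,0],
    [0,0,0],
    [0,0,0],
    [0,0,0]
  ],
  "turn": [0,0,0,0,0,0,0,0,0,0],
  "grip": 0
}}

```text
time: 30.9
ee_pos: [0.4876, 0.2054, 0.0713]
eef_rot: [0.609, 0.793, 0.0, -0.0]
ft_force: [-0.3, -0.2, 0.5]
width: 0.0855
grip_force: 0.0
```

>>> {"op": "step_arm", "data": {
  "delta_pos": [
    [0,0,0.4],
    [0,0,0.8],
    [0,0,1],
    [0,0,1],
    [0,0,1],
    [0,0,1],
    [0,-0.5,0.8],
    [0,-1,0.2],
    [0,-1,0],
    [0,-1,0],
    [0,-1,0],
    [0,-1,0]
  ],
  "turn": [0,0,0,0,0,0,0,0,0,0,0,0]
}}

```text
time: 32.1
ee_pos: [0.4875, 0.0671, 0.2272]
eef_rot: [0.609, 0.793, 0.0, 0.0]
ft_force: [0.1, 0.7, -0.3]
width: 0.0872
grip_force: 0.0
```

```bash
python3 - <<'E'
from h import *
b=snap('scene');s=b
o=cv2.cvtColor(cv2.imread('pics/scene1.png'),cv2.COLOR_BGR2RGB)
v,u=np.mgrid[0:480,0:640]; P=depthpt(b,np.c_[u.ravel(),v.ravel()]).reshape(480,640,3);Z=P[...,2]
m=np.zeros(Z.shape,bool);m[260:300,370:398]=1;m&=(Z>.1);print('spoon top',np.percentile(Z[m],95),P[m&(Z>.113)].mean(0),m.sum())
save(np.hstack([cv2.resize(i[230:350,340:480],(400,343),interpolation=cv2.INTER_CUBIC) for i in(o,b['image'])]),'end.png')
print(read_state()['ee_pos'],read_state()['width'])
E
```

```text
spoon top 0.11942231008047799 [0.52719496 0.24757096 0.165981  ] 161
[0.48780698 0.06254356 0.22691147] 0.08712585055187368
```

View pics/end.png

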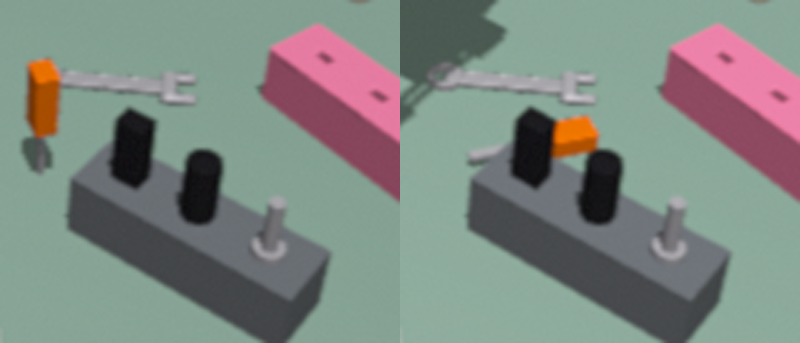

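The spoon stands exactly as before, at crop (132,148) and now (533,148). The orange look-alike, which stood free on its blade tip, had already tipped over before I came down to the rack. The gripper never passed lower than 0.16 m near it, so I leave it alone as told.

```bash
python3 -c "
from bench import *
print(close_job())"
```

```text
the job is handed in; nothing more can be done
None
```

The job is handed in: four clicks put the pointer on the long mark, with contact forces about 11 N at most in the readings after each move, and the spoon is back fully home in its own rack hole; the orange look-alike tipped over early on (no contact by the gripper that I know of) and I left it lying.

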